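# Load the shuttle through the press's one-way flap

### The arm

A 7-joint arm with a two-finger parallel gripper is mounted at the origin on the work surface. World frame = base frame: x ahead of the robot, y to its left, z up, the work surface at z = 0. Lengths are in m, angles in rad, forces in N, time in s.
With the tool pointing down it reaches from about 0.35 to 0.9 m from the base axis. Payload 8.1 kg.
Tool frame: the origin (TCP) lies between the finger pads; the fingertips stand 22 mm ahead of it and the grasp point (between the pads) lies 3 mm ahead of it; z points along the fingers, x is the direction in which the jaws open and shut, and the axes are right-handed (so a half turn about z gives the same grasp; the last joint's range is limited). The gripper opens to 92 mm and grips with 3 to 60 N. Pads are 19 mm wide; open, the fingers measure 130 mm over their backs; the gripper's body (75 mm by 190 mm) begins 47 mm behind the grasp point.
Start: joints at [1.062, 0.434, 0.025, 1.573, -0.012, 1.134, -0.075], TCP at [0.247, -0.574, 0.249] pointing down, gripper open.
Joint ranges: [-2.62, 2.62], [-0.44, 2.09], [-1.27, 1.32], [0.08, 2.57], [-1.32, 4.46], [0.12, 2], [-2.74, 2.74]. Speed limits (rad/s): [2.22, 2.22, 3.01, 3.01, 3.14, 3.14, 3.14].

### API

Orientations are given as a rotation vector (axis times angle).
In Python, from cell import arm, vision, order gives the robot as it stands.
- The arm moves only by the tool apply_moves, never from a script. Its argument "commands" is a list of rows, each a list of 6 numbers: the shift along the tool's x, y, z in cm, then the turn, a rotation vector about the tool's x, y, z in rad. A call has 1 to 5 rows; each row shifts and turns the commanded pose from where the row before left it, along the tool's axes as they then stand; what a row does not reach is not made up. A row lasts 1/10 s, in which the tool goes at most 50 mm and 8.59 degrees, less where a joint would pass 70% of its speed; a pose out of reach is approached as far as the arm can. A call with a gripper value outside its range is refused whole. "claw" is the closure, from -1 (fully open) to 1 (shut), so that 0 is half open, set as the call begins (left out, the last holds). The fingers move at their own pace and stop on an object; "newtons" is the grip in N (left out, the last holds). Time passes only in rows, so rows that do not move let the fingers close. It gives the time, the measured TCP pose, the force and the opening at its end, in the units of the state.
- arm.observe(): the state, without advancing time (a new reading comes with each control period).
- vision.get_image(name): name is "side" or "top" or "wrist"; returns (picture, depth): 384x512x3 uint8, red, green, blue; 384x512 float32, m along the optical axis (not along the pixel's ray), 0 where there is no reading.
- vision.get_calibration(name): a dict with "K" (3x3 intrinsics, pixels), "D" ([k1, k2, p1, p2, k3] as OpenCV has them; the pictures are not rectified), "R" (3x3) and "t" (3): a world point X has camera coordinates R X + t. Camera axes: x right, y down, z forward; pixel columns grow to the right and rows downward; lengths in m; the calibration is good to about 2 mm. A picture is of the moment at which its call begins: read the wrist's pose just before it. get_calibration takes no time and is no camera call; for the wrist camera it gives the pose at the moment of the call.
- order.sign_off(): hands the job in, once; it reports no verdict.
The state is a dict: "clock": time; "joints": joint angles; "dq": joint speeds; "joint_efforts": joint torques, N m; "position": TCP position; "ee_rot": TCP orientation; "force": force on the tool from outside, world axes, zero at the start; "ft_torque": the same for the moment, N m; "width": opening from 0.0 (shut) to 1.0 (fully open).
Only numpy, scipy, OpenCV 4.12 (cv2) and the standard library are available. Lean on these libraries where they do the work, as an engineer would, in place of code of your own. Each camera call takes 0.05 s, during which the arm holds its last target.

### The job

Pick up the steel shuttle by its upright grip and lay it flat in the open end of the press's guide, nose towards the flap. Then slide it along under the sprung flap, pushing gently, until its nose comes up softly against the rubber buffer and the flap has dropped shut behind its shoulder; let the ejector set it back against the shut flap, let go and leave it held there. Do not ram the press, and leave the other things on the bench where they are.

Things in the scene. Friction and masses are not known exactly. Their poses are not given: they have to be found in the camera images.
- shuttle_grip (a point): Loose steel shuttle, about 0.2 kg, 36 mm wide (y). Point: middle of its upright grip, 40 mm above its underside; x to the nose, z up. From here along x: grip (24 x 20 mm, to 60 mm above the underside) -12 to +12 mm; flat neck 10 mm high to +72; there the shoulder steps up to a block 24 mm high, to +124; then a nose 28 mm wide to +132. Behind, a tail 36 mm wide, 14 mm high ends flat at -32: the best place to push, low down.
- press: Grey loading press, fixed on the bench, at another place and heading each time. Origin on the bench under the guide's centre line; x runs along the guide into the press, z up. The guide's floor, 8 mm above the bench, spans x -230 to +185 mm. A column 80 mm wide, 198 mm high, stands at x +93 to +181. Its faces are oiled steel. A push of about 15 N is enough; over 20 N is too much.
- guide_entry (a point): Middle of the guide's open entry, on its floor, 145 mm before the press origin; axes as the press. Rails 18 mm high stand 50 mm apart from press x -220 to -70 mm (free from above), narrow to 39 mm at x -35, then stay 39 mm apart.
- head_mid (a point): Middle of the head's range, on the guide floor, above the press origin; axes as the press. The head (dark cheeks 94 mm over all, 56 mm high) carries flap, ejector and buffer and is clamped by hand anywhere within +-28 mm along x of here (not measured: feel for the stop). From the flap's hinge line along x: the nose meets the ejector at +48 mm and the rubber buffer at +82.
- flap (a joint): Aluminium one-way flap, 34 mm wide, hung from a bar 42 mm above the guide floor, lower edge 15 mm above it. 0 rad = shut; grows as it swings into the press, to 1.4; it cannot swing out. A light spring shuts it (1 to 3 N at its edge). The shuttle's block lifts it to about 0.9 rad; it drops once the shoulder is about 21 mm past the hinge line; the neck fits beneath.
- ejector (a joint): Sprung steel ejector in the guide inside the head. 0 m = fully out; grows as the shuttle pushes it in (2.5 N at first, 0.1 N more per mm); about 0.034 when the nose touches the buffer, about 0.013 when it has set the shuttle back against the shut flap.
- buffer (a joint): Pair of rubber pads behind the ejector, the end stop for the shuttle's nose. 0 m = untouched, grows as they are squeezed, 5 N per mm; a squeeze of 1 mm is plenty, over 2.5 mm is ramming it.
- filter: Bystander: white spin-on oil filter canister, 84 mm across, 100 mm tall, standing; origin under its centre.
- spanner: Bystander: steel spanner lying flat; origin under its middle.
- bearing: Bystander: steel bearing ring lying flat, 72 mm across, 20 mm high; origin under its centre.
- piston: Bystander: aluminium piston standing, 88 mm across, 70 mm tall; origin under its centre.
- socket: Bystander: dark socket standing, 38 mm across, 70 mm tall; origin under its centre.
Mind the look-alikes: they are no part of the job. What is shaped like the part that bears shuttle_grip but green or purple is not meant.

How it is judged:
On the way, in this order (a step that is already met when the one before it is completed fails the run):
1. the shuttle lies flat in the guide's entry, nose towards the flap, with the flap still shut (x of shuttle_grip in the frame of press between -0.245 and -0.13 m and y of shuttle_grip in the frame of press between -0.012 and 0.012 m and z of shuttle_grip in the frame of press between 0.04 and 0.053 m and angle between the x axis of shuttle_grip and the x axis of press, either way round below 0.15 rad and angle between shuttle_grip's own z axis and vertical below 0.08 rad and value of joint flap below 0.12 rad), for 0.1 s.
2. the shuttle has lifted the flap and is passing under it (y of shuttle_grip in the frame of press between -0.008 and 0.008 m and value of joint flap above 0.5 rad), for 0.1 s.
At the end, for the whole second after the job is handed in: The shuttle lies flat in the guide (within 6 mm of its centre line, tilted less than 0.08 rad), its block wholly past the flap; the flap is shut behind its shoulder (below 0.12 rad) and holds it against the ejector, which stays pressed in by 8 to 30 mm; the shuttle is let go (x of shuttle_grip in the frame of press between -0.108 and -0.012 m and y of shuttle_grip in the frame of press between -0.006 and 0.006 m and z of shuttle_grip in the frame of press between 0.042 and 0.053 m and angle between shuttle_grip's own z axis and vertical below 0.08 rad and value of joint flap below 0.12 rad and value of joint ejector between 0.008 and 0.03 m); the robot touches nothing.
It fails at once if the buffer is rammed: squeezed by more than 2.5 mm (value of joint buffer above 0.0025 m).
It fails at once if another thing on the bench is pushed out of its place (over 30 mm) (distance of any of filter, spanner, bearing, piston, socket from where it was at the start of the episode above 0.03 m).
It also fails if it takes over 64 s, if anything falls off the work surface, if the arm or the gripper's body presses on something with over 40 N, if the wrist force passes 120 N, or if a joint passes its speed limit or range.

## Working session

There is one attempt and no reset: what is moved stays moved. The work goes in short steps, Python scripts to look and compute and a tool call to move; the robot and the scene stay as the last step left them, time stands still between calls to the robot, and variables do not carry over. Pictures are saved under pics/ and viewed, and the job is handed in when it is done.

Besides the shell and the picture viewer there is one more tool, called after "Request:" as name(argument=value, ...), one argument or row to a line, values as JSON. apply_moves: Moves the arm, as the interface text tells. Its arguments: {"type":"object","properties":{"commands":{"type":"array","items":{"type":"array","items":{"type":"number"}}},"claw":{"type":"number"},"newtons":{"type":"number"}},"required":["commands"]}

```bash
ls; mkdir -p pics; python3 - <<'E'
from cell import arm, vision, order
import cv2,pickle
print(arm.observe())
for n in ["top","side"]:
    p,d=vision.get_image(n); c=vision.get_calibration(n)
    pickle.dump((p,d,c),open(f"pics/{n}0.pkl","wb"))
    cv2.imwrite(f"pics/{n}0.png",p[:,:,::-1]); print(n,c)
E
```

```text
pics
{'clock': 0.0, 'joints': array([ 1.06241231,  0.43520067,  0.02498952,  1.5741004 , -0.01162299,
        1.13398032, -0.07509641]), 'dq': array([-0.00092507, -0.00066771,  0.00077708,  0.00036988, -0.00100146,
        0.00105932,  0.00141492]), 'joint_efforts': array([ 3.91330623e-04, -6.67857528e+01,  9.84792709e-01, -3.14464545e+01,
       -6.08482515e-02,  4.29631106e-02,  2.07742523e-04]), 'position': array([ 0.24647352, -0.5738331 ,  0.2479577 ]), 'ee_rot': array([-2.62280402e+00,  1.72795971e+00,  2.12632253e-03]), 'force': array([0.90187163, 0.16029204, 0.35696621]), 'ft_torque': array([-0.01367075,  0.0067045 ,  0.00520615]), 'width': 1.0047606188610585}
top {'K': array([[353.27386916,   0.        , 261.18607981],
       [  0.        , 353.27386916, 195.1822116 ],
       [  0.        ,   0.        ,   1.        ]]), 'D': array([-0.06151358,  0.        ,  0.        ,  0.        ,  0.        ]), 'R': array([[-0.08458382, -0.99640504, -0.00475065],
       [-0.97114038,  0.08350432, -0.22341304],
       [ 0.22300658, -0.01428358, -0.97471229]]), 't': array([0.0596652 , 0.52879321, 1.08727304])}
side {'K': array([[470.18820113,   0.        , 255.32047608],
       [  0.        , 470.18820113, 177.88848484],
       [  0.        ,   0.        ,   1.        ]]), 'D': array([-0.15669591,  0.        ,  0.        ,  0.        ,  0.        ]), 'R': array([[-0.94472902, -0.32775997,  0.00777673],
       [-0.18703778,  0.51932931, -0.83385486],
       [ 0.26926556, -0.78922143, -0.55192897]]), 't': array([0.51206125, 0.14152039, 1.30535385])}
```

View pics/top0.png

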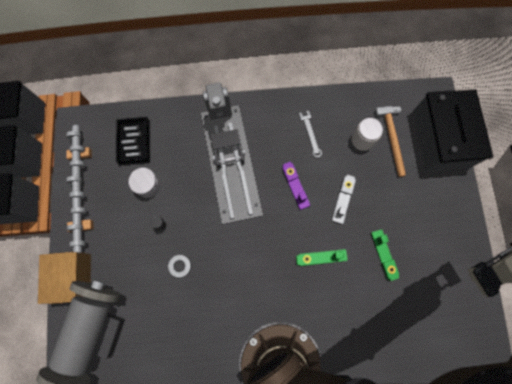

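View pics/side0.png

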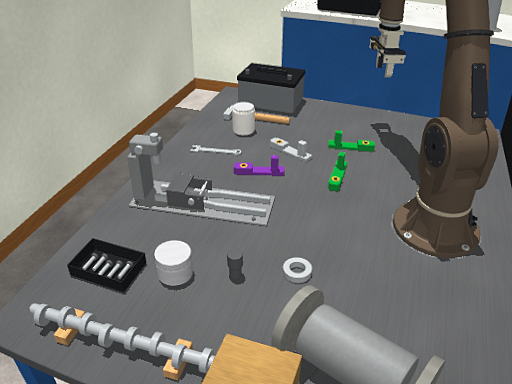

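The top view shows the press with its column at (215,95) and the guide opening towards (240,215). Shuttle candidates are grey at (344,198), purple at (296,185), green at (322,258) and green at (385,255). The steel one should be the grey at (344,198), so I'll check it in close crops.

```bash
python3 - <<'E'
import cv2,numpy as np
t=cv2.imread("pics/top0.png")
a=cv2.resize(t[165:235,310:380],(560,560),interpolation=cv2.INTER_CUBIC)
cv2.imwrite("pics/c1.png",a)
b=cv2.resize(t[75:230,180:280],(500,600),interpolation=cv2.INTER_CUBIC) # x5, y3.87
b=cv2.resize(t[75:225,180:280],(400,600),interpolation=cv2.INTER_CUBIC)
cv2.imwrite("pics/c2.png",b)
s=cv2.imread("pics/side0.png")
cv2.imwrite("pics/c3.png",cv2.resize(s[120:230,120:320],(800,440),interpolation=cv2.INTER_CUBIC))
E
```

```text
(no output)
```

View pics/c1.png

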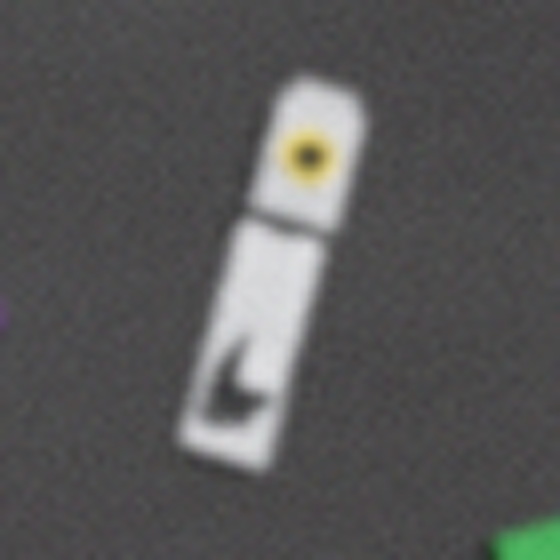

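View pics/c2.png

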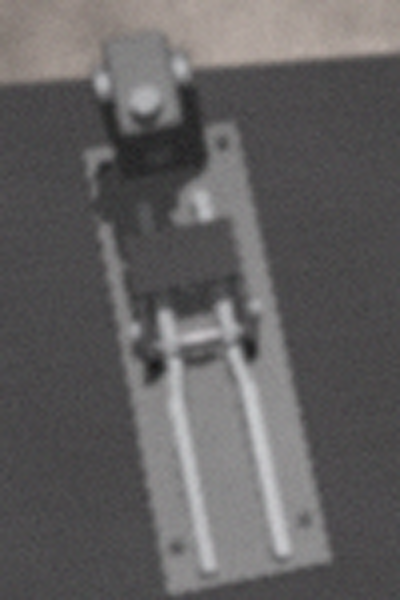

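View pics/c3.png

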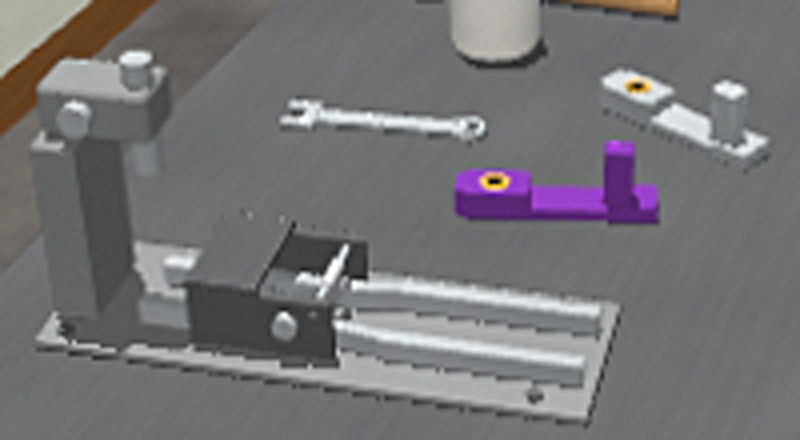

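The crop confirms the grey-white shuttle: nose at crop-1 (325,78), tail edge (182,438)-(268,468), dot (309,156) on the block. In crop 2 the press plate corners are (168,592), (330,560), (233,125) and (85,150). The column is at the far end and the flap/head is at about (195,330).

```bash
cat > h.py <<'E'
import numpy as np,cv2,pickle
def ray(uv,c,z):
    uv=np.atleast_2d(np.array(uv,float)); n=cv2.undistortPoints(uv[:,None],c["K"],c["D"])[:,0]
    d=np.c_[n,np.ones(len(n))]@c["R"]; o=-c["R"].T@c["t"]
    return o+d*((np.broadcast_to(z,len(n))-o[2])/d[:,2])[:,None]
def crop(uv,f,ox,oy):
    uv=np.atleast_2d(np.array(uv,float)); return (uv+.5)/f-.5+[ox,oy]
def proj(X,c):
    X=np.atleast_2d(np.array(X,float)); return cv2.projectPoints(X,cv2.Rodrigues(c["R"])[0],c["t"],c["K"],c["D"])[0][:,0]
E
python3 - <<'E'
from h import *
p,d,c=pickle.load(open("pics/top0.pkl","rb"))
print("cam",-c["R"].T@c["t"])
P=ray(crop([[325,78],[309,156],[182,438],[268,468],[248,215],[335,238],[240,360]],8,310,165),c,[.024,.024,.007,.007,.02,.02,.04]);print(P.round(4))
t=(P[2]+P[3])/2; n=P[1]-t; print("ang",np.arctan2(n[1],n[0]),np.linalg.norm(n[:2]), "full",np.linalg.norm((P[0]-t)[:2]))
Q=ray(crop([[168,592],[330,560],[233,125],[85,150]],4,180,75),c,.008);print(Q.round(4))
for a,b in((0,3),(1,2),(0,1),(3,2)):
    v=Q[b]-Q[a];print(np.linalg.norm(v),np.arctan2(v[1],v[0]))
# rails crest z .026
R=ray(crop([[207,572],[283,555],[177,400],[248,395]],4,180,75),c,.026);print(R.round(4))
# filter, others tops
print(ray([[143,180],[370,127],[179,266],[159,220],[311,133],[297,185],[322,258],[385,255]],c,[.07,.1,.02,.07,.005,.02,.02,.02]).round(3))
p,d,c=pickle.load(open("pics/side0.pkl","rb"))
S=ray(crop([[37,345],[590,420],[618,308]],4,120,120),c,.008);print("side",S.round(4))
E
```

```text
cam [0.27611011 0.03082435 1.17820114]
[[ 0.5869 -0.2945  0.024 ]
 [ 0.5534 -0.2828  0.024 ]
 [ 0.4409 -0.2171  0.007 ]
 [ 0.4251 -0.2515  0.007 ]
 [ 0.5311 -0.2544  0.02  ]
 [ 0.518  -0.2899  0.02  ]
 [ 0.4662 -0.238   0.04  ]]
ang -0.38308289308820004 0.1298465287516475 full 0.16526597922131267
[[0.4614 0.1535 0.008 ]
 [0.4769 0.0162 0.008 ]
 [0.882  0.0698 0.008 ]
 [0.8695 0.2049 0.008 ]]
0.4113410459862427 0.12525629083090084
0.40868930953861315 0.1314691469616642
0.13814111648844535 -1.4583191920118839
0.1356629079008903 -1.478162717446417
[[0.4724 0.1184 0.026 ]
 [0.4813 0.0548 0.026 ]
 [0.622  0.1341 0.026 ]
 [0.6211 0.0737 0.026 ]]
[[ 0.614  0.396  0.07 ]
 [ 0.722 -0.362  0.1  ]
 [ 0.33   0.299  0.02 ]
 [ 0.477  0.346  0.07 ]
 [ 0.756 -0.182  0.005]
 [ 0.566 -0.11   0.02 ]
 [ 0.316 -0.165  0.02 ]
 [ 0.307 -0.372  0.02 ]]
side [[0.8634 0.21   0.008 ]
 [0.4542 0.1535 0.008 ]
 [0.4753 0.02   0.008 ]]
```

```bash
cat >> h.py <<'E'
def plan(st,xyz,ang=None):
    """shift in tool axes (cm) and turn about tool z (rad) to have TCP at xyz, tool x at world angle ang (mod pi), from the measured pose"""
    R=cv2.Rodrigues(st["ee_rot"])[0]; a=np.arctan2(R[1,0],R[0,0])
    s=R.T@(np.array(xyz)-st["position"])*100
    print("t",st["clock"],"pos",st["position"].round(4),"yaw",a.round(4),"toolz",R[:,2].round(4),"shift cm",s.round(2),end=" ")
    if ang is not None:
        d=-(ang-a); d=(d+np.pi/2)%np.pi-np.pi/2; print("turn",round(d,4),end="")
        Rt=R.copy(); want=a-d; Rw=np.array([[np.cos(want),np.sin(want),0],[np.sin(want),-np.cos(want),0],[0,0,-1.]])
        print(" rotvec tool",cv2.Rodrigues(R.T@Rw)[0].ravel().round(4),end="")
    print()
E
python3 - <<'E'
from h import *
from cell import arm,vision
s=arm.observe(); plan(s,[.463,-.246,.20],-.372); print(s["joints"].round(3))
print(vision.get_calibration("wrist"))
E
```

```text
t 0.1 pos [ 0.2465 -0.5739  0.248 ] yaw -1.1651 toolz [-7.0e-04  1.3e-03 -1.0e+00] shift cm [-21.57 -32.83   4.83] turn -0.7931 rotvec tool [-5.000e-04  1.400e-03 -7.931e-01]
[ 1.062  0.435  0.025  1.574 -0.012  1.134 -0.075]
{'K': array([[271.63361589,   0.        , 252.24640072],
       [  0.        , 271.63361589, 193.00406123],
       [  0.        ,   0.        ,   1.        ]]), 'D': array([-0.02561504,  0.        ,  0.        ,  0.        ,  0.        ]), 'R': array([[ 0.39577473, -0.9183467 , -0.00130494],
       [-0.88496787, -0.3817685 ,  0.26661712],
       [-0.24534514, -0.10436549, -0.96380164]]), 't': array([-0.62499524, -0.03389349,  0.38983573])}
```

Request:
apply_moves(
  commands=[
    [-2.6, -4.0, 0, 0, 0, 0],
    [-2.6, -4.0, 0, 0, 0, 0],
    [-2.6, -4.0, 0, 0, 0, 0],
    [-2.6, -4.0, 0, 0, 0, 0],
    [-2.6, -4.0, 0, 0, 0, 0],
  ],
  claw=-0.2,
)

```text
clock: 0.6
position: [0.3798, -0.374, 0.2485]
ee_rot: [-2.623, 1.728, 0.001]
force: [1.0, 0.4, -0.7]
width: 0.627
```

Request:
apply_moves(
  commands=[
    [-2.6, -4.0, 0, 0, 0, 0],
    [-2.6, -4.0, 0, 0, 0, 0],
    [-2.6, -4.0, 0, 0, 0, 0],
    [0, 0, 0, 0, 0, -0.13],
    [0, 0, 0, 0, 0, -0.13],
  ],
)

```text
clock: 1.1
position: [0.4596, -0.2547, 0.2485]
ee_rot: [-2.831, 1.36, 0.001]
force: [-0.9, -0.9, -0.4]
width: 0.601
```

Request:
apply_moves(
  commands=[
    [0, 0, 0, 0, 0, -0.13],
    [0, 0, 0, 0, 0, -0.13],
    [0, 0, 0, 0, 0, -0.13],
    [0, 0, 0, 0, 0, -0.14],
    [0, 0, 0, 0, 0, 0],
  ],
)

```text
clock: 1.6
position: [0.4583, -0.2569, 0.2484]
ee_rot: [-3.087, 0.582, 0.001]
force: [-0.0, 0.1, -0.3]
width: 0.602
```

```bash
cat > snap.py <<'E'
import sys
from h import *
from cell import arm,vision
def snap(cam,name):
    c=vision.get_calibration(cam); p,d=vision.get_image(cam)
    pickle.dump((p,d,c),open(f"pics/{name}.pkl","wb")); cv2.imwrite(f"pics/{name}.png",p[:,:,::-1])
if __name__=="__main__": snap(sys.argv[1],sys.argv[2])
E
python3 snap.py wrist w1; python3 - <<'E'
from h import *
from cell import arm
s=arm.observe(); plan(s,[.463,-.246,.20],-.372); print(s["width"],s["force"])
E
```

```text
t 1.65 pos [ 0.4584 -0.2569  0.2485] yaw -0.3783 toolz [-5.e-04  4.e-04 -1.e+00] shift cm [ 0.03 -1.18  4.85] turn -0.0063 rotvec tool [-0.0001  0.0006 -0.0063]
0.600507646177438 [ 0.43820142 -0.44781409 -0.03640074]
```

View pics/w1.png

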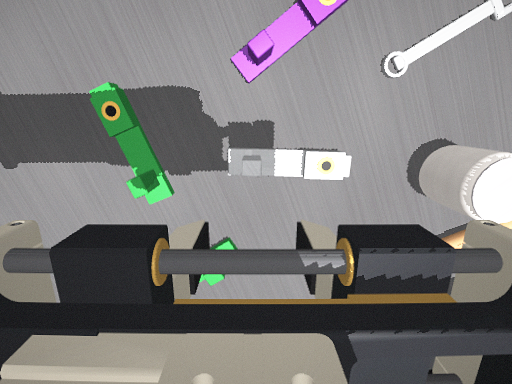

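The wrist view shows the grey shuttle level across the picture, with its grip near (252,163), nose at (351,166) and tail at (229,162). I'll enlarge it.

```bash
python3 - <<'E'
import cv2
t=cv2.imread("pics/w1.png")
cv2.imwrite("pics/w1c.png",cv2.resize(t[130:200,220:360],(800,400),interpolation=cv2.INTER_CUBIC))
E
```

```text
(no output)
```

View pics/w1c.png

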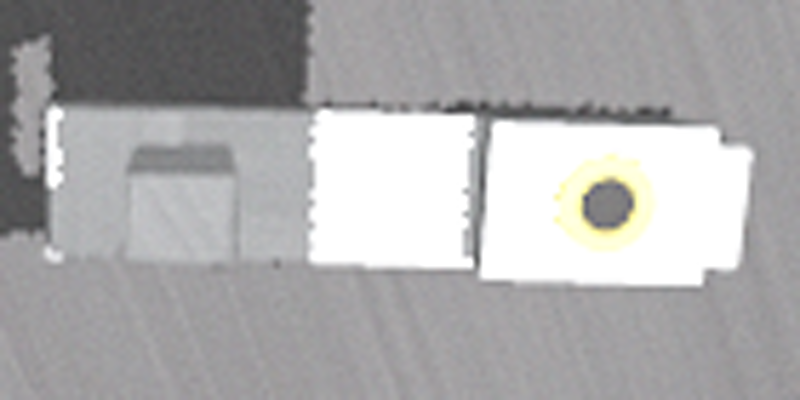

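```bash
python3 - <<'E'
from h import *
p,d,c=pickle.load(open("pics/w1.pkl","rb"))
f=800/140
G=ray(crop([[129,172],[237,172],[237,262],[127,262]],f,220,130),c,.06)
B=ray(crop([[490,122],[720,128],[703,287],[480,280],[752,150],[740,268],[608,205]],f,220,130),c,.024)
print(G.round(4),G.mean(0).round(4),np.linalg.norm(G[0]-G[1]),np.linalg.norm(G[1]-G[2]))
print(B.round(4))
for a,b in((0,1),(3,2)): v=B[b]-B[a];print(np.arctan2(v[1],v[0]),np.linalg.norm(v))
n=(B[4]+B[5])/2; g=G.mean(0); sh=(B[0]+B[3])/2
for q in (n,B[6],sh): print(np.linalg.norm((q-g)[:2]),np.arctan2((q-g)[1],(q-g)[0]))
uv=crop([[182,215]],f,220,130)[0].round().astype(int);print("depth top z:",[ (lambda X:X)(d[uv[1],uv[0]])])
E
```

```text
[[ 0.4561 -0.2311  0.06  ]
 [ 0.4772 -0.2393  0.06  ]
 [ 0.4704 -0.2573  0.06  ]
 [ 0.4485 -0.2488  0.06  ]] [ 0.463  -0.2441  0.06  ] 0.022653470701068372 0.019247091665256223
[[ 0.535  -0.255   0.024 ]
 [ 0.5844 -0.2757  0.024 ]
 [ 0.5701 -0.3106  0.024 ]
 [ 0.521  -0.2897  0.024 ]
 [ 0.59   -0.2833  0.024 ]
 [ 0.5796 -0.3093  0.024 ]
 [ 0.5547 -0.2835  0.024 ]]
-0.3953655412618774 0.05355557240298842
-0.4027579797844771 0.053363196150154724
0.13246453074924133 -0.4052005544133546
0.09979165192244914 -0.4058462307876708
0.07081358624664945 -0.4105026240337021
depth top z: [np.float32(0.32637617)]
```

```bash
python3 - <<'E'
from h import *
from cell import arm
s=arm.observe(); plan(s,[.463,-.2445,.046],-.395)
E
```

```text
t 1.65 pos [ 0.4584 -0.2569  0.2485] yaw -0.3783 toolz [-5.e-04  4.e-04 -1.e+00] shift cm [-1.000e-02 -1.320e+00  2.025e+01] turn 0.0167 rotvec tool [-0.0001  0.0006  0.0167]
```

Request:
apply_moves(
  commands=[
    [0, -1.32, 0, 0, 0, 0.017],
    [0, 0, 4, 0, 0, 0],
    [0, 0, 4, 0, 0, 0],
    [0, 0, 4, 0, 0, 0],
    [0, 0, 0, 0, 0, 0],
  ],
)

```text
clock: 2.15
position: [0.4602, -0.2433, 0.1245]
ee_rot: [-3.079, 0.617, 0.013]
force: [-0.3, 0.3, 0.8]
width: 0.598
```

Request:
apply_moves(
  commands=[
    [0, 0, 3, 0, 0, 0],
    [0, 0, 3, 0, 0, 0],
    [0, 0, 2.2, 0, 0, 0],
    [0, 0, 0, 0, 0, 0],
    [0, 0, 0, 0, 0, 0],
  ],
)

```text
clock: 2.65
position: [0.4643, -0.2449, 0.0482]
ee_rot: [3.081, -0.614, 0.002]
force: [-0.8, 0.0, -0.1]
width: 0.603
```

```bash
python3 snap.py wrist w2; python3 - <<'E'
from h import *
from cell import arm
s=arm.observe(); plan(s,[.463,-.2445,.046],-.395); print(s["force"])
E
```

```text
t 2.7 pos [ 0.4647 -0.2451  0.0486] yaw -0.3932 toolz [ 0.002  -0.0011 -1.    ] shift cm [-0.18  0.01  0.26] turn 0.0018 rotvec tool [ 0.0002 -0.0023  0.0018]
[ 0.02321855 -0.52850149  0.42110678]
```

View pics/w2.png

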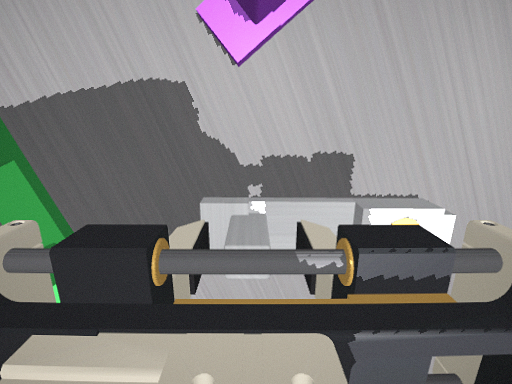

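The grip at (247,235) stands between the fingers, slightly left of centre. I'll shift 2 mm and close.

Request:
apply_moves(
  commands=[
    [-0.2, 0, 0.2, 0, -0.002, 0],
    [0, 0, 0, 0, 0, 0],
  ],
)

```text
clock: 2.9
position: [0.462, -0.2441, 0.0458]
ee_rot: [3.081, -0.613, -0.001]
force: [-0.8, 0.3, -1.0]
width: 0.601
```

Request:
apply_moves(
  commands=[
    [0, 0, 0, 0, 0, 0],
    [0, 0, 0, 0, 0, 0],
    [0, 0, 0, 0, 0, 0],
    [0, 0, 0, 0, 0, 0],
    [0, 0, 0, 0, 0, 0],
  ],
  claw=1,
  newtons=30,
)

```text
clock: 3.4
position: [0.4616, -0.2439, 0.0448]
ee_rot: [-3.081, 0.612, 0.003]
force: [0.4, -1.0, 1.1]
width: 0.26
```

Request:
apply_moves(
  commands=[
    [0, 0, -2, 0, 0, 0],
    [0, 0, -4, 0, 0, 0],
    [0, 0, -4, 0, 0, 0],
    [0, 0, 0, 0, 0, 0],
    [0, 0, 0, 0, 0, 0],
  ],
)

```text
clock: 3.9
position: [0.462, -0.2441, 0.1452]
ee_rot: [3.081, -0.612, -0.001]
force: [0.2, -0.0, -2.8]
width: 0.26
```

```bash
python3 snap.py wrist w3;python3 snap.py side s3; python3 - <<'E'
from h import *
from cell import arm
s=arm.observe(); print(s["force"],s["width"])
plan(s,[.5,.09,.15],.128)
E
```

```text
[-0.11977716  0.40943541 -3.20609678] 0.25406938848342603
t 4.0 pos [ 0.4608 -0.2436  0.1435] yaw -0.3922 toolz [-0.004   0.0016 -1.    ] shift cm [ -9.13 -32.33  -0.61] turn -0.5202 rotvec tool [-0.001   0.0042 -0.5202]
```

View pics/w3.png

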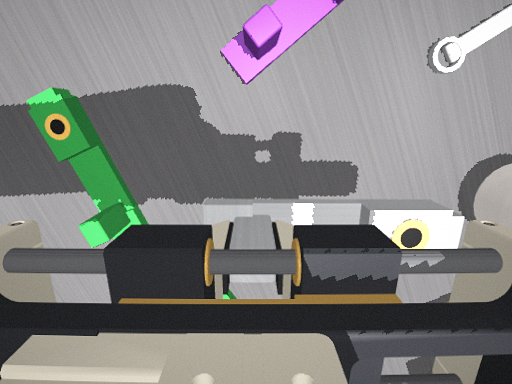

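View pics/s3.png

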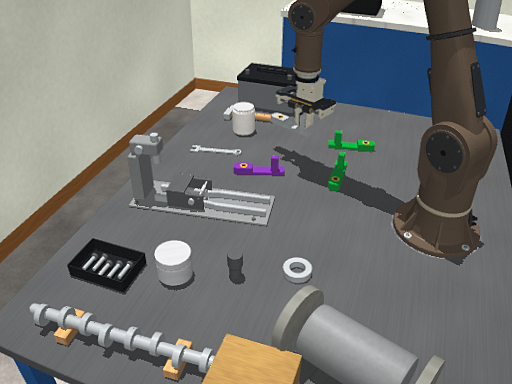

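The shuttle is held square and centred in the jaws. Next I'll move to beside the guide and look at it closely.

Request:
apply_moves(
  commands=[
    [-0.6, -2, -2, 0, 0, 0],
    [-0.6, -4, -1, 0, 0, 0],
    [-0.6, -4, -1, 0, 0, 0],
    [-0.6, -4, -1, 0, 0, 0],
    [-0.6, -4, 0, 0, 0, -0.1],
  ],
)

```text
clock: 4.5
position: [0.503, -0.0645, 0.1945]
ee_rot: [-3.108, 0.457, 0.004]
force: [1.4, -0.3, -3.1]
width: 0.259
```

Request:
apply_moves(
  commands=[
    [-0.6, -4, 0, 0, 0, -0.1],
    [0, -2, 0, 0, 0, -0.1],
    [0, 0, 0, 0, 0, -0.12],
    [0, 0, 0, 0, 0, -0.1],
    [0, 0, 0, 0, 0, 0],
  ],
)

```text
clock: 5.0
position: [0.5116, -0.0064, 0.1931]
ee_rot: [-3.134, -0.204, 0.008]
force: [0.0, -0.2, -1.6]
width: 0.259
```

Request:
apply_moves(
  commands=[
    [0, 0, 0, 0, 0, 0],
    [0, 0, 0, 0, 0, 0],
  ],
)

```text
clock: 5.2
position: [0.5122, -0.0067, 0.1942]
ee_rot: [-3.134, -0.196, 0.005]
force: [0.3, 0.4, -1.3]
width: 0.261
```

```bash
python3 snap.py wrist w4; python3 - <<'E'
from h import *
from cell import arm
s=arm.observe(); print(s["force"],s["width"])
plan(s,[.5,.09,.15],.128)
t=cv2.imread("pics/w4.png"); cv2.imwrite("pics/w4b.png",cv2.resize(t[:270],(800,422),interpolation=cv2.INTER_CUBIC))
E
```

```text
[ 0.4072611  -0.23432018 -2.87532467] 0.2648053529338154
t 5.25 pos [ 0.5123 -0.0066  0.1944] yaw 0.1257 toolz [-2.6e-03  7.0e-04 -1.0e+00] shift cm [-0.   -9.74  4.45] turn -0.0023 rotvec tool [-0.0011  0.0025 -0.0023]
```

View pics/w4b.png

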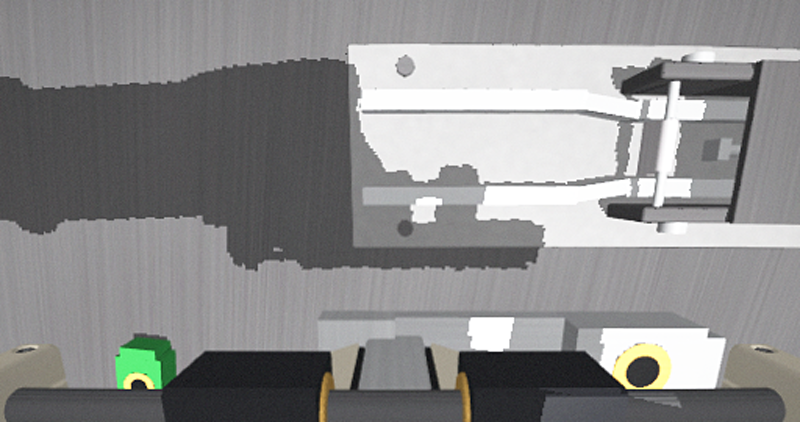

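The wrist view shows the plate's entry corners at (349,45) and (352,246), the rails from x = 362, and the hinge bar running from (672,82) to (664,198).

```bash
python3 - <<'E'
from h import *
p,d,c=pickle.load(open("pics/w4.pkl","rb"))
f=800/512
C=ray(crop([[349,45],[352,246],[798,50],[798,247]],f,0,0),c,.008);print(C.round(4))
ang=[np.arctan2(*(C[b]-C[a])[[1,0]]) for a,b in((0,2),(1,3))];print(ang,np.linalg.norm(C[0]-C[1]),np.arctan2(*(C[0]-C[1])[[1,0]])-np.pi/2)
R=ray(crop([[362,108],[580,108],[362,187],[580,184]],f,0,0),c,.026);print(R.round(4))
print([np.arctan2(*(R[b]-R[a])[[1,0]]) for a,b in((0,1),(2,3))])
H=ray(crop([[672,82],[664,198]],f,0,0),c,.050);print(H.round(4))
th=.128; u=np.array([np.cos(th),np.sin(th)]);v=np.array([-u[1],u[0]])
e=(C[0]+C[1])[:2]/2; O=e+.230*u
print("origin",O)
for n,X in(("C",C),("R",R),("H",H)): print(n,np.c_[(X[:,:2]-O)@u,(X[:,:2]-O)@v].round(4))
E
```

```text
[[0.4609 0.1518 0.008 ]
 [0.4769 0.0153 0.008 ]
 [0.77   0.1916 0.008 ]
 [0.8197 0.0593 0.008 ]]
[np.float64(0.12815673041177927), np.float64(0.12758479985284332)] 0.1373445339978049 0.11663056371165892
[[0.4758 0.1103 0.026 ]
 [0.6196 0.1291 0.026 ]
 [0.4812 0.0597 0.026 ]
 [0.631  0.0812 0.026 ]]
[np.float64(0.1298425683784678), np.float64(0.14215556236399995)]
[[0.6631 0.1461 0.05  ]
 [0.6775 0.0786 0.05  ]]
origin [0.69705358 0.11291106]
C [[-0.2292  0.0687]
 [-0.2308 -0.0687]
 [ 0.0824  0.0687]
 [ 0.1148 -0.0688]]
R [[-0.2198  0.0257]
 [-0.0748  0.0259]
 [-0.2209 -0.0252]
 [-0.0696 -0.0231]]
H [[-0.0295  0.0373]
 [-0.0238 -0.0316]]
```

```bash
python3 - <<'E'
from h import *
from cell import arm
s=arm.observe()
plan(s,[.5086,.0887,.054],.128)
E
```

```text
t 5.25 pos [ 0.5123 -0.0066  0.1944] yaw 0.1257 toolz [-2.6e-03  7.0e-04 -1.0e+00] shift cm [ 0.86 -9.49 14.05] turn -0.0023 rotvec tool [-0.0011  0.0025 -0.0023]
```

Request:
apply_moves(
  commands=[
    [0.4, -3.2, 0, 0, 0.0025, -0.002],
    [0.4, -3.2, 0, 0, 0, 0],
    [0.1, -3.1, 0, 0, 0, 0],
    [0, 0, 4, 0, 0, 0],
    [0, 0, 3, 0, 0, 0],
  ],
)

```text
clock: 5.75
position: [0.5093, 0.0902, 0.1241]
ee_rot: [-3.133, -0.205, -0.003]
force: [0.4, -1.7, -2.2]
width: 0.264
```

Request:
apply_moves(
  commands=[
    [0, 0, 2, 0, 0, 0],
    [0, 0, 1, 0, 0, 0],
    [0, 0, 0, 0, 0, 0],
    [0, 0, 0, 0, 0, 0],
  ],
)

```text
clock: 6.15
position: [0.5098, 0.0892, 0.0956]
ee_rot: [-3.134, -0.203, -0.003]
force: [0.8, -0.2, -1.2]
width: 0.259
```

```bash
python3 snap.py wrist w5; python3 - <<'E'
from h import *
from cell import arm
s=arm.observe(); print(s["force"],s["width"])
plan(s,[.5086,.0887,.054],.128)
E
```

```text
[-0.16752081 -0.44882704 -1.5648608 ] 0.2596045791675588
t 6.2 pos [0.5101 0.0893 0.096 ] yaw 0.1295 toolz [ 0.0024  0.0015 -1.    ] shift cm [-0.17  0.04  4.2 ] turn 0.0015 rotvec tool [-0.0012 -0.0026  0.0015]
```

View pics/w5.png

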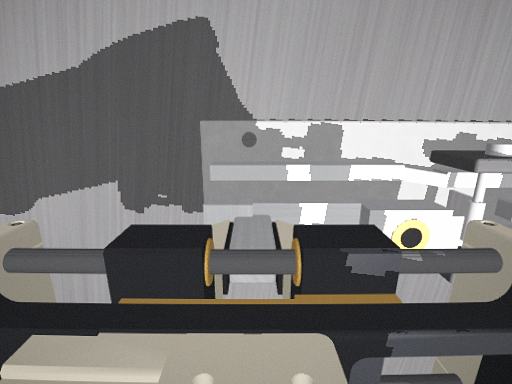

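The shuttle is over the guide with the rail parallel to it. Lowering now.

Request:
apply_moves(
  commands=[
    [-0.15, 0, 1.2, 0, -0.0025, 0.0015],
    [0, 0, 1.2, 0, 0, 0],
    [0, 0, 1.0, 0, 0, 0],
    [0, 0, 0.4, 0, 0, 0],
    [0, 0, 0.2, 0, 0, 0],
  ],
)

```text
clock: 6.7
position: [0.5073, 0.0888, 0.0541]
ee_rot: [-3.134, -0.202, 0.005]
force: [0.5, 0.1, -2.3]
width: 0.258
```

Request:
apply_moves(
  commands=[
    [0, 0, 0.1, 0, 0, 0],
    [0, 0, 0, 0, 0, 0],
  ],
)

```text
clock: 6.9
position: [0.5079, 0.0889, 0.054]
ee_rot: [-3.134, -0.202, 0.002]
force: [-0.8, 0.2, -2.4]
width: 0.257
```

Request:
apply_moves(
  commands=[
    [0, 0, 0.1, 0, 0, 0],
    [0, 0, 0.05, 0, 0, 0],
    [0, 0, 0, 0, 0, 0],
  ],
)

```text
clock: 7.2
position: [0.508, 0.089, 0.0527]
ee_rot: [-3.134, -0.202, 0.002]
force: [-0.4, -0.9, 0.5]
width: 0.264
```

```bash
python3 snap.py side s5; python3 - <<'E'
from h import *
from cell import arm
s=arm.observe(); print(s["force"],s["width"])
plan(s,[.5086,.0887,.054],.128)
t=cv2.imread("pics/s5.png"); cv2.imwrite("pics/s5b.png",cv2.resize(t[110:235,110:310],(800,500),interpolation=cv2.INTER_CUBIC))
E
```

```text
[-0.81936046 -0.4902887   1.82022421] 0.25955891693856664
t 7.25 pos [0.508  0.0889 0.0527] yaw 0.1284 toolz [-1.1e-03  8.0e-04 -1.0e+00] shift cm [ 0.05  0.03 -0.13] turn 0.0004 rotvec tool [-0.001   0.001   0.0004]
```

View pics/s5b.png

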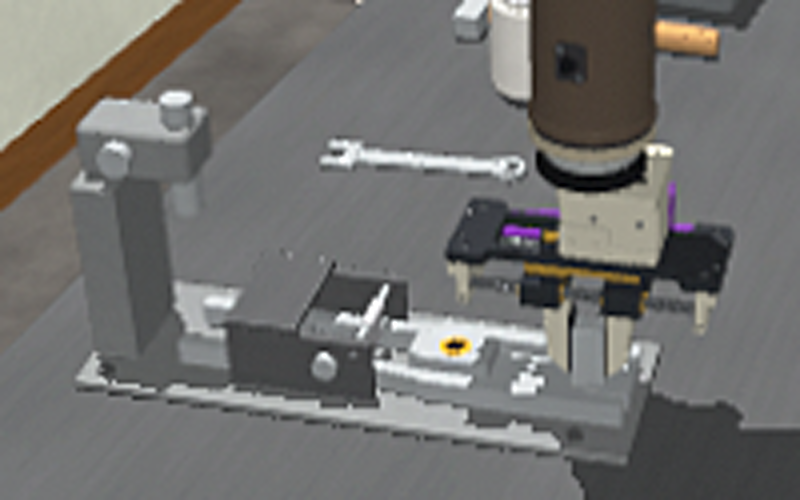

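The shuttle lies flat in the guide between the rails and the floor contact is felt. Releasing and lifting.

Request:
apply_moves(
  commands=[
    [0, 0, 0, 0, 0, 0],
    [0, 0, 0, 0, 0, 0],
    [0, 0, 0, 0, 0, 0],
    [0, 0, -1, 0, 0, 0],
    [0, 0, -3, 0, 0, 0],
  ],
  claw=-0.2,
)

```text
clock: 7.75
position: [0.5062, 0.0884, 0.0914]
ee_rot: [-3.135, -0.202, 0.01]
force: [-0.3, -0.4, 0.9]
width: 0.59
```

Request:
apply_moves(
  commands=[
    [0, 0, -4, 0, 0, 0],
    [0, 0, -1, 0, 0, 0],
    [0, 0, 0, 0, 0, 0],
    [0, 0, 0, 0, 0, 0],
  ],
  claw=1,
)

```text
clock: 8.15
position: [0.5076, 0.0885, 0.1421]
ee_rot: [-3.135, -0.201, 0.003]
force: [-0.3, -0.4, -0.4]
width: 0.296
```

Request:
apply_moves(
  commands=[
    [-2, 0, 0, 0, 0, 0],
    [-3, 0, 0, 0, 0, 0],
    [-1.5, 0, 0, 0, 0, 0],
    [0, 0, 0, 0, 0, 0],
    [0, 0, 0, 0, 0, 0],
  ],
)

```text
clock: 8.65
position: [0.4434, 0.0803, 0.1419]
ee_rot: [-3.134, -0.201, 0.004]
force: [1.1, -0.5, 0.2]
width: 0.004
```

```bash
python3 snap.py wrist w6; python3 snap.py top t6; python3 - <<'E'
from h import *
from cell import arm
s=arm.observe(); print(s["force"],s["width"])
plan(s,[.697-.256*.9918,.1129-.256*.1276,.034],.128)
t=cv2.imread("pics/t6.png"); cv2.imwrite("pics/t6b.png",cv2.resize(t[75:225,180:280],(400,600),interpolation=cv2.INTER_CUBIC))
E
```

```text
[-0.1737509   0.32586565 -0.44471774] 0.0003723341581511294
t 8.75 pos [0.4442 0.0806 0.1421] yaw 0.1283 toolz [-0.0019  0.0011 -1.    ] shift cm [-0.1   0.04 10.81] turn 0.0003 rotvec tool [-0.0013  0.0018  0.0003]
```

View pics/w6.png

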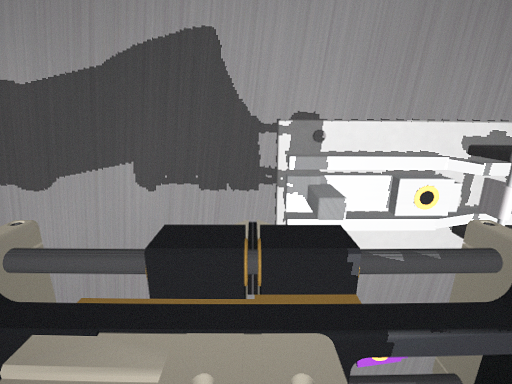

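View pics/t6b.png

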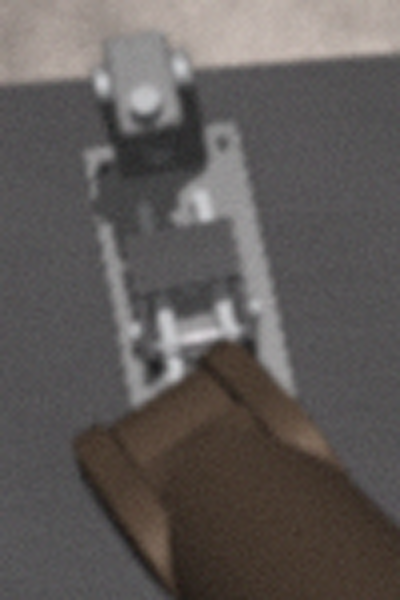

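In the wrist view the shuttle is in the guide, with its dot at (427,197) and the grip top near (330,207). The fingers are shut. I'll verify its pose.

```bash
python3 - <<'E'
from h import *
t=cv2.imread("pics/w6.png"); cv2.imwrite("pics/w6c.png",cv2.resize(t[110:250,262:512],(800,448),interpolation=cv2.INTER_CUBIC))
E
```

```text
(no output)
```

View pics/w6c.png

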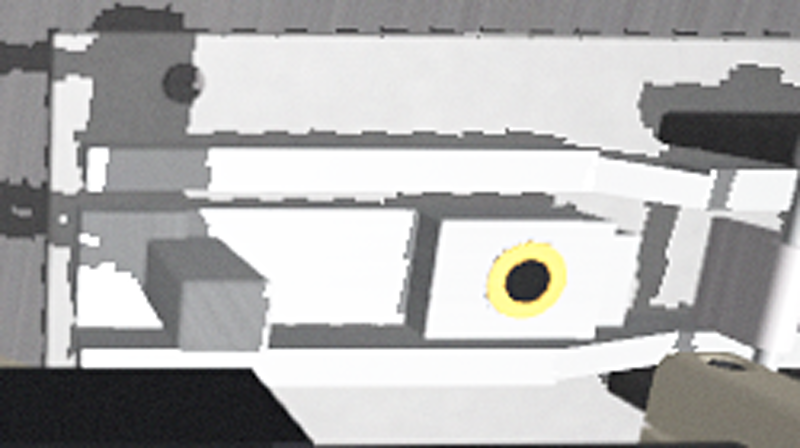

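```bash
python3 - <<'E'
from h import *
p,d,c=pickle.load(open("pics/w6.pkl","rb"))
X=ray(crop([[527,281],[181,279],[268,279],[266,349],[177,349],[435,218],[425,338],[613,222],[596,338],[82,210],[78,325]],3.2,262,110),c,[.032]+[.068]*4+[.032]*4+[.022]*2)
O=np.array([.697,.1129]);th=.128;u=np.array([np.cos(th),np.sin(th)]);v=np.array([-u[1],u[0]])
print(np.c_[(X[:,:2]-O)@u,(X[:,:2]-O)@v].round(4))
E
```

```text
[[-0.0897 -0.0007]
 [-0.2021  0.0101]
 [-0.1802  0.0102]
 [-0.1789 -0.0086]
 [-0.2019 -0.0086]
 [-0.1202  0.0183]
 [-0.1179 -0.0187]
 [-0.0671  0.0173]
 [-0.0652 -0.0187]
 [-0.2218  0.0183]
 [-0.2217 -0.0182]]
```

Shuttle pose in the press frame is grip (-0.191, 0.000), tail -0.222, aligned, so step 1 is met. Lowering the shut fingers behind the tail.

Request:
apply_moves(
  commands=[
    [-0.1, 0.04, 3.5, 0, 0.0018, 0],
    [0, 0, 3.5, 0, 0, 0],
    [0, 0, 2.5, 0, 0, 0],
    [0, 0, 1.1, 0, 0, 0],
    [0, 0, 0, 0, 0, 0],
  ],
)

```text
clock: 9.25
position: [0.4421, 0.0801, 0.0353]
ee_rot: [-3.134, -0.202, 0.004]
force: [-0.7, 0.0, 0.9]
width: 0.003
```

Request:
apply_moves(
  commands=[
    [0, 0, 0, 0, 0, 0],
    [0, 0, 0, 0, 0, 0],
  ],
)

```text
clock: 9.45
position: [0.4434, 0.0803, 0.0376]
ee_rot: [-3.134, -0.201, -0.003]
force: [-0.2, 0.2, -0.2]
width: 0.007
```

```bash
python3 snap.py wrist w7; python3 - <<'E'
from h import *
from cell import arm
s=arm.observe(); print(s["force"],s["width"])
plan(s,[.697-.256*.9918,.1129-.256*.1276,.035],.128)
E
```

```text
[ 0.91498879 -0.50265786  0.67986799] 0.004982404457460652
t 9.5 pos [0.4434 0.0802 0.0376] yaw 0.1281 toolz [ 0.0021  0.0014 -1.    ] shift cm [-0.03 -0.    0.26] turn 0.0001 rotvec tool [-0.0011 -0.0022  0.0001]
```

View pics/w7.png

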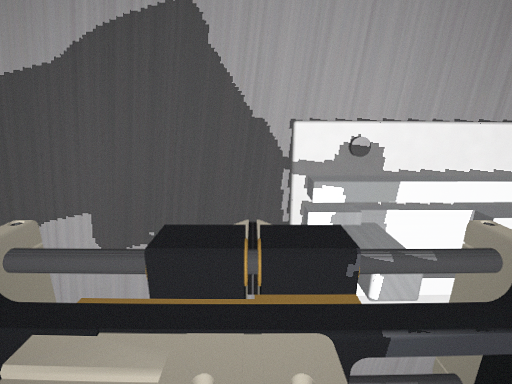

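Request:
apply_moves(
  commands=[
    [0.4, 0, 0.2, 0, 0, 0],
    [0.4, 0, 0, 0, 0, 0],
    [0.4, 0, 0, 0, 0, 0],
    [0.4, 0, 0, 0, 0, 0],
    [0, 0, 0, 0, 0, 0],
  ],
)

```text
clock: 10.0
position: [0.4591, 0.0822, 0.0346]
ee_rot: [-3.134, -0.201, -0.001]
force: [-0.2, 0.1, -0.8]
width: 0.006
```

Request:
apply_moves(
  commands=[
    [0.4, 0, 0, 0, 0, 0],
    [0.4, 0, 0, 0, 0, 0],
    [0.4, 0, 0, 0, 0, 0],
    [0.4, 0, 0, 0, 0, 0],
    [0, 0, 0, 0, 0, 0],
  ],
)

```text
clock: 10.5
position: [0.475, 0.0843, 0.0345]
ee_rot: [-3.134, -0.201, -0.001]
force: [-0.5, 0.3, 0.7]
width: 0.006
```

```bash
python3 snap.py wrist w8; python3 snap.py side s8; cat >> h.py <<'E'
O=np.array([.697,.1129]);th=.128;U=np.array([np.cos(th),np.sin(th)]);V=np.array([-U[1],U[0]])
def pf(s):
    q=s["position"][:2]-O; F=s["force"][:2]; print("t",s["clock"],"press x,y",(q@U).round(4),(q@V).round(4),"z",s["position"][2].round(4),"F along",(F@U).round(2),"lat",(F@V).round(2),"z",s["force"][2].round(2),"w",round(s["width"],3))
E
python3 - <<'E'
from h import *
from cell import arm
s=arm.observe(); pf(s); plan(s,s["position"],.128)
t=cv2.imread("pics/s8.png"); cv2.imwrite("pics/s8b.png",cv2.resize(t[110:235,110:310],(800,500),interpolation=cv2.INTER_CUBIC))
E
```

```text
t 10.6 press x,y -0.2246 -0.0001 z 0.0345 F along -0.55 lat 0.06 z -0.56 w 0.005
t 10.6 pos [0.4743 0.0842 0.0345] yaw 0.1284 toolz [ 0.     0.001 -1.   ] shift cm [0. 0. 0.] turn 0.0004 rotvec tool [-0.001  -0.0002  0.0004]
```

View pics/w8.png

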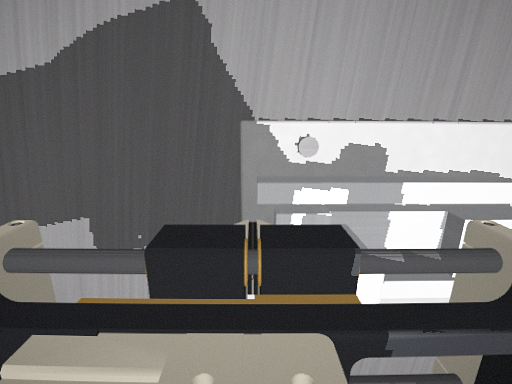

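View pics/s8b.png

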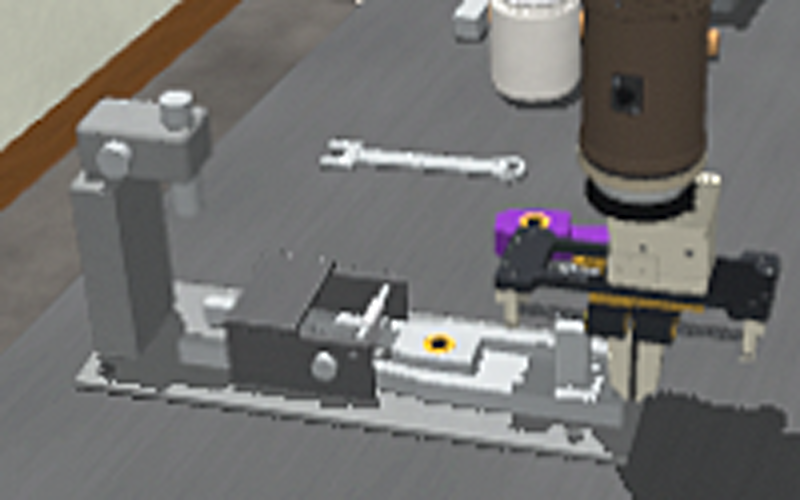

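The fingertips are against the tail and the shuttle has begun to slide, with the dot moved from (455,345) to (438,343) in the side crop. I'll carry on gently.

Request:
apply_moves(
  commands=[
    [0.4, 0, 0, 0, 0, 0],
    [0.4, 0, 0, 0, 0, 0],
    [0.4, 0, 0, 0, 0, 0],
    [0.4, 0, 0, 0, 0, 0],
  ],
)

```text
clock: 11.0
position: [0.4905, 0.0862, 0.0345]
ee_rot: [-3.134, -0.201, -0.0]
force: [-0.6, 0.7, 0.2]
width: 0.003
```

Request:
apply_moves(
  commands=[
    [0.4, 0, 0, 0, 0, 0],
    [0.4, 0, 0, 0, 0, 0],
    [0.4, 0, 0, 0, 0, 0],
  ],
)

```text
clock: 11.3
position: [0.5019, 0.0877, 0.0344]
ee_rot: [-3.134, -0.202, 0.001]
force: [-2.8, -0.4, 2.3]
width: 0.003
```

```bash
python3 snap.py side s9; 
python3 - <<'E'
from h import *
from cell import arm
s=arm.observe(); pf(s); plan(s,s["position"],.128)
t=cv2.imread("pics/s9.png"); cv2.imwrite("pics/s9b.png",cv2.resize(t[110:235,110:310],(800,500),interpolation=cv2.INTER_CUBIC))
E
```

```text
t 11.35 press x,y -0.1959 -0.0 z 0.0345 F along -0.19 lat 0.26 z 0.66 w -0.001
t 11.35 pos [0.5027 0.0878 0.0345] yaw 0.1284 toolz [ 0.     0.001 -1.   ] shift cm [0. 0. 0.] turn 0.0004 rotvec tool [-0.001  -0.0002  0.0004]
```

View pics/s9b.png

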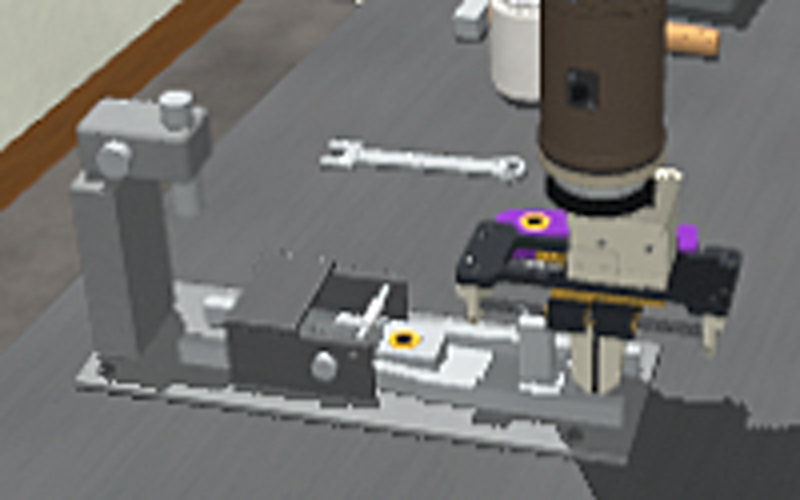

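The dot is at (403,338), sliding straight, and the nose is at the flap. The push force is low.

Request:
apply_moves(
  commands=[
    [0.4, 0, 0, 0, 0, 0],
    [0.4, 0, 0, 0, 0, 0],
    [0.4, 0, 0, 0, 0, 0],
  ],
)

```text
clock: 11.65
position: [0.5141, 0.0893, 0.0345]
ee_rot: [-3.134, -0.202, 0.0]
force: [-1.8, -0.8, 1.5]
width: 0.004
```

Request:
apply_moves(
  commands=[
    [0.4, 0, 0, 0, 0, 0],
    [0.4, 0, 0, 0, 0, 0],
    [0.4, 0, 0, 0, 0, 0],
  ],
)

```text
clock: 11.95
position: [0.5263, 0.0909, 0.0346]
ee_rot: [-3.134, -0.201, -0.0]
force: [-1.0, 0.3, 0.2]
width: 0.007
```

Request:
apply_moves(
  commands=[
    [0.3, 0, 0, 0, 0, 0],
    [0.3, 0, 0, 0, 0, 0],
    [0.3, 0, 0, 0, 0, 0],
  ],
)

```text
clock: 12.25
position: [0.5349, 0.092, 0.0345]
ee_rot: [-3.134, -0.202, 0.0]
force: [-1.0, -1.0, 1.6]
width: 0.006
```

```bash
python3 snap.py side s10; 
python3 - <<'E'
from h import *
from cell import arm
s=arm.observe(); pf(s); plan(s,s["position"],.128)
t=cv2.imread("pics/s10.png"); cv2.imwrite("pics/s10b.png",cv2.resize(t[110:235,110:310],(800,500),interpolation=cv2.INTER_CUBIC))
E
```

```text
t 12.3 press x,y -0.1629 -0.0001 z 0.0346 F along -0.79 lat 0.87 z 0.7 w 0.005
t 12.3 pos [0.5355 0.0921 0.0346] yaw 0.1283 toolz [ 5.0e-04  1.2e-03 -1.0e+00] shift cm [0. 0. 0.] turn 0.0003 rotvec tool [-0.0011 -0.0006  0.0003]
```

View pics/s10b.png

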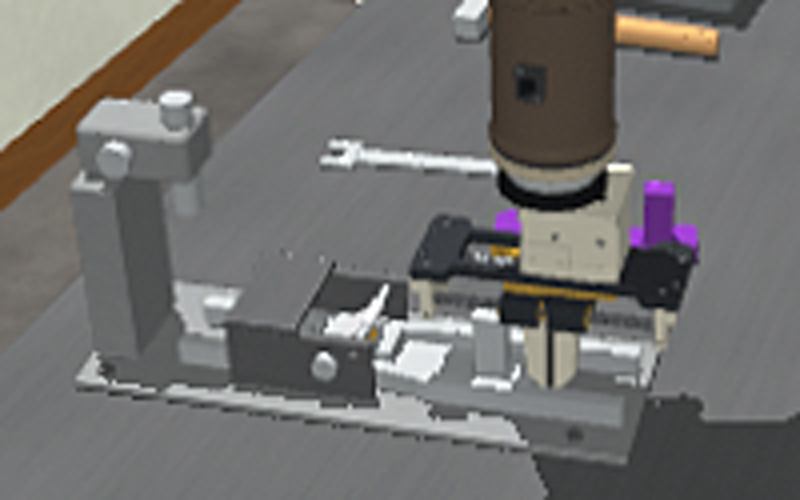

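The shuttle is passing under the raised flap, which is swung in at (355,320). Continuing, slower.

Request:
apply_moves(
  commands=[
    [0.3, 0, 0, 0, 0, 0],
    [0.3, 0, 0, 0, 0, 0],
    [0.3, 0, 0, 0, 0, 0],
  ],
)

```text
clock: 12.6
position: [0.5429, 0.0929, 0.0344]
ee_rot: [-3.135, -0.202, 0.003]
force: [-7.0, -0.7, 5.7]
width: 0.003
```

Request:
apply_moves(
  commands=[
    [0.3, 0, 0, 0, 0, 0],
    [0.3, 0, 0, 0, 0, 0],
    [0.3, 0, 0, 0, 0, 0],
  ],
)

```text
clock: 12.9
position: [0.551, 0.094, 0.0343]
ee_rot: [-3.135, -0.202, 0.005]
force: [-7.3, -0.9, 6.3]
width: 0.005
```

Request:
apply_moves(
  commands=[
    [0.3, 0, 0, 0, 0, 0],
    [0, 0, 0, 0, 0, 0],
  ],
)

```text
clock: 13.1
position: [0.5545, 0.0945, 0.0344]
ee_rot: [-3.135, -0.202, 0.004]
force: [-6.7, -1.7, 5.4]
width: 0.004
```

```bash
python3 snap.py side s11; 
python3 - <<'E'
from h import *
from cell import arm
s=arm.observe(); pf(s); plan(s,s["position"],.128)
t=cv2.imread("pics/s11.png"); cv2.imwrite("pics/s11b.png",cv2.resize(t[110:235,110:310],(800,500),interpolation=cv2.INTER_CUBIC))
E
```

```text
t 13.15 press x,y -0.1437 -0.0001 z 0.0344 F along -6.19 lat -0.35 z 5.14 w 0.0
t 13.15 pos [0.5545 0.0945 0.0344] yaw 0.1286 toolz [-2.2e-03  2.0e-04 -1.0e+00] shift cm [0. 0. 0.] turn 0.0006 rotvec tool [-0.0005  0.0021  0.0006]
```

View pics/s11b.png

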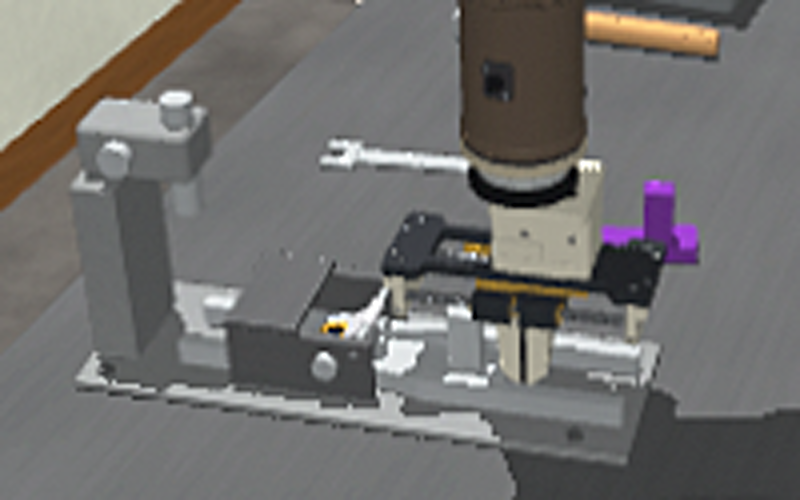

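The ejector is engaged at about 6 N along the guide and the block is under the head. I'll approach the buffer in fine steps.

Request:
apply_moves(
  commands=[
    [0.2, 0, 0, 0, 0, 0],
    [0.2, 0, 0, 0, 0, 0],
    [0.2, 0, 0, 0, 0, 0],
    [0.1, 0, 0, 0, 0, 0],
    [0, 0, 0, 0, 0, 0],
  ],
)

```text
clock: 13.65
position: [0.561, 0.0953, 0.0344]
ee_rot: [-3.135, -0.202, 0.004]
force: [-6.5, -0.8, 6.1]
width: 0.005
```

```bash
python3 - <<'E'
from h import *
from cell import arm
s=arm.observe(); pf(s)
E
```

```text
t 13.65 press x,y -0.1371 -0.0001 z 0.0344 F along -6.57 lat 0.05 z 6.08 w 0.005
```

Request:
apply_moves(
  commands=[
    [0.1, 0, 0, 0, 0, 0],
    [0.1, 0, 0, 0, 0, 0],
    [0, 0, 0, 0, 0, 0],
  ],
)

```text
clock: 13.95
position: [0.5629, 0.0955, 0.0344]
ee_rot: [-3.135, -0.202, 0.005]
force: [-6.9, -1.2, 7.8]
width: 0.005
```

Request:
apply_moves(
  commands=[
    [0.1, 0, 0, 0, 0, 0],
    [0, 0, 0, 0, 0, 0],
  ],
)

```text
clock: 14.15
position: [0.5638, 0.0957, 0.0343]
ee_rot: [-3.135, -0.202, 0.005]
force: [-7.9, -1.2, 7.3]
width: 0.003
```

```bash
python3 snap.py side s12; python3 - <<'E'
from h import *
from cell import arm
s=arm.observe(); pf(s)
t=cv2.imread("pics/s12.png"); cv2.imwrite("pics/s12b.png",cv2.resize(t[160:220,165:245],(800,600),interpolation=cv2.INTER_CUBIC))
E
```

```text
t 14.2 press x,y -0.1343 -0.0001 z 0.0343 F along -7.88 lat 0.65 z 7.46 w 0.003
```

View pics/s12b.png

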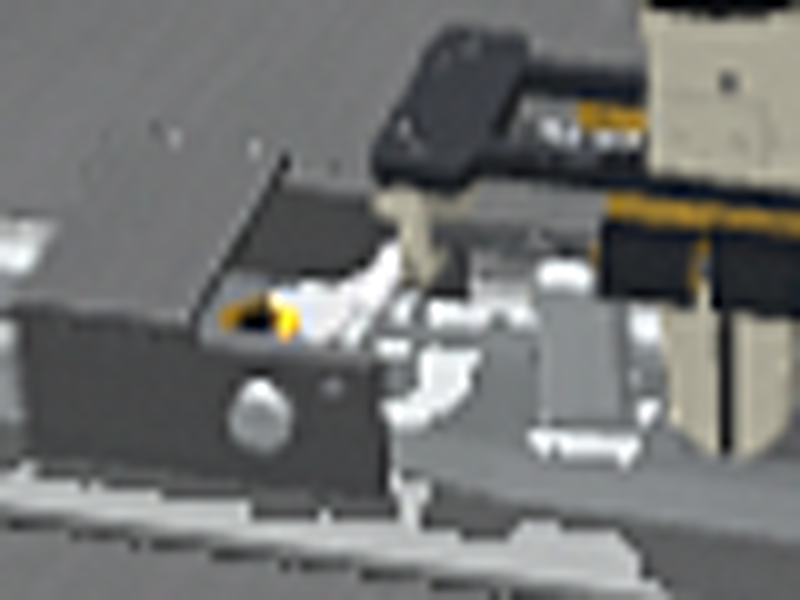

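The flap is still up on the block, and the dot at (260,315) in the crop shows the block well under the head. I'll continue in 1 mm steps.

Request:
apply_moves(
  commands=[
    [0.1, 0, 0, 0, 0, 0],
    [0.1, 0, 0, 0, 0, 0],
    [0, 0, 0, 0, 0, 0],
  ],
)

```text
clock: 14.5
position: [0.5657, 0.0959, 0.0343]
ee_rot: [-3.135, -0.202, 0.005]
force: [-7.5, -1.0, 6.7]
width: 0.002
```

Request:
apply_moves(
  commands=[
    [0.1, 0, 0, 0, 0, 0],
    [0.1, 0, 0, 0, 0, 0],
    [0, 0, 0, 0, 0, 0],
  ],
)

```text
clock: 14.8
position: [0.5677, 0.0961, 0.0343]
ee_rot: [-3.135, -0.202, 0.005]
force: [-7.3, -0.8, 7.8]
width: 0.004
```

Request:
apply_moves(
  commands=[
    [0.1, 0, 0, 0, 0, 0],
    [0, 0, 0, 0, 0, 0],
  ],
)

```text
clock: 15.0
position: [0.5686, 0.0963, 0.0343]
ee_rot: [-3.135, -0.202, 0.005]
force: [-8.6, -1.8, 8.3]
width: 0.005
```

```bash
python3 - <<'E'
from h import *
from cell import arm
s=arm.observe(); pf(s)
E
```

```text
t 15.0 press x,y -0.1295 -0.0001 z 0.0343 F along -8.79 lat -0.66 z 8.26 w 0.005
```

Request:
apply_moves(
  commands=[
    [0.1, 0, 0, 0, 0, 0],
    [0, 0, 0, 0, 0, 0],
  ],
)

```text
clock: 15.2
position: [0.5696, 0.0964, 0.0343]
ee_rot: [3.135, 0.202, -0.006]
force: [-9.4, -0.4, 7.7]
width: 0.006
```

Request:
apply_moves(
  commands=[
    [0.1, 0, 0, 0, 0, 0],
    [0, 0, 0, 0, 0, 0],
  ],
)

```text
clock: 15.4
position: [0.5705, 0.0965, 0.0343]
ee_rot: [3.135, 0.202, -0.006]
force: [-8.2, -0.6, 7.4]
width: 0.002
```

```bash
python3 snap.py side s13; python3 - <<'E'
from h import *
from cell import arm
s=arm.observe(); pf(s)
t=cv2.imread("pics/s13.png"); cv2.imwrite("pics/s13b.png",cv2.resize(t[160:220,165:245],(800,600),interpolation=cv2.INTER_CUBIC))
E
```

```text
t 15.45 press x,y -0.1275 -0.0001 z 0.0343 F along -8.74 lat -0.15 z 8.15 w 0.007
```

View pics/s13b.png

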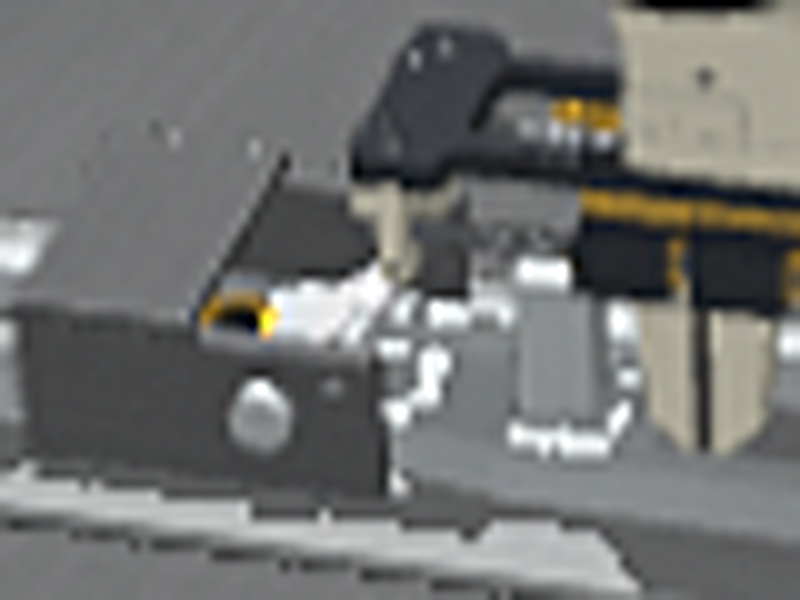

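The flap is still on the block. Before going on I'll check from depth how close the gripper's front lug, at crop (395,270), is to the head.

```bash
python3 - <<'E'
from h import *
p,d,c=pickle.load(open("pics/s13.pkl","rb"))
for n,(a,b) in dict(lugbot=(400,275),lugmid=(400,235),lugright=(445,195),lugleft=(365,200),flap=(330,300),bar=(375,285),cheekfar=(320,235),griptop=(545,270),gripface=(560,360),tip=(700,440),cheektop=(100,260),dot=(240,320)).items():
    u=round((a+.5)/10-.5+165);v=round((b+.5)/10-.5+160)
    z=d[v,u]; q=cv2.undistortPoints(np.array([[[u,v]]],float),c["K"],c["D"])[0,0]
    X=c["R"].T@(np.array([q[0]*z,q[1]*z,z])-c["t"]); r=X[:2]-O
    print(n,(u,v),"press",(r@U).round(4),(r@V).round(4),"z",X[2].round(4))
E
```

```text
lugbot (205, 187) press -0.051 0.0401 z 0.0863
lugmid (205, 183) press -0.0498 0.0344 z 0.0958
lugright (209, 179) press -0.0497 -0.0036 z 0.0846
lugleft (201, 180) press -0.0382 0.0334 z 0.1036
flap (198, 190) press -0.0141 -0.0026 z 0.0412
bar (202, 188) press -0.0299 0.0057 z 0.0564
cheekfar (197, 183) press 0.0007 -0.0389 z 0.04
griptop (219, 187) press -0.0823 0.0082 z 0.0695
gripface (221, 196) press -0.0883 0.0121 z 0.0414
tip (235, 204) press -0.1292 0.0107 z 0.0182
cheektop (175, 186) press 0.0439 0.0287 z 0.0679
dot (189, 192) press 0.0134 0.0006 z 0.0321
```

The lug is at z ≈ 0.085, clear of the head's top at 0.064. Continuing in 1 mm steps.

Request:
apply_moves(
  commands=[
    [0.1, 0, 0, 0, 0, 0],
    [0, 0, 0, 0, 0, 0],
  ],
)

```text
clock: 15.65
position: [0.5715, 0.0967, 0.0343]
ee_rot: [3.135, 0.202, -0.006]
force: [-8.3, -1.1, 9.0]
width: 0.005
```

Request:
apply_moves(
  commands=[
    [0.1, 0, 0, 0, 0, 0],
    [0, 0, 0, 0, 0, 0],
  ],
)

```text
clock: 15.85
position: [0.5724, 0.0968, 0.0343]
ee_rot: [3.135, 0.202, -0.006]
force: [-9.0, -1.0, 8.4]
width: 0.003
```

Request:
apply_moves(
  commands=[
    [0.1, 0, 0, 0, 0, 0],
    [0, 0, 0, 0, 0, 0],
  ],
)

```text
clock: 16.05
position: [0.5736, 0.0969, 0.0343]
ee_rot: [-3.135, -0.202, 0.005]
force: [-8.4, -0.2, 6.5]
width: 0.003
```

```bash
python3 snap.py side s14; python3 - <<'E'
from h import *
from cell import arm
s=arm.observe(); pf(s)
t=cv2.imread("pics/s14.png"); cv2.imwrite("pics/s14b.png",cv2.resize(t[160:220,165:245],(800,600),interpolation=cv2.INTER_CUBIC))
E
```

```text
t 16.1 press x,y -0.1244 -0.0001 z 0.0343 F along -7.69 lat 0.02 z 7.31 w -0.0
```

View pics/s14b.png

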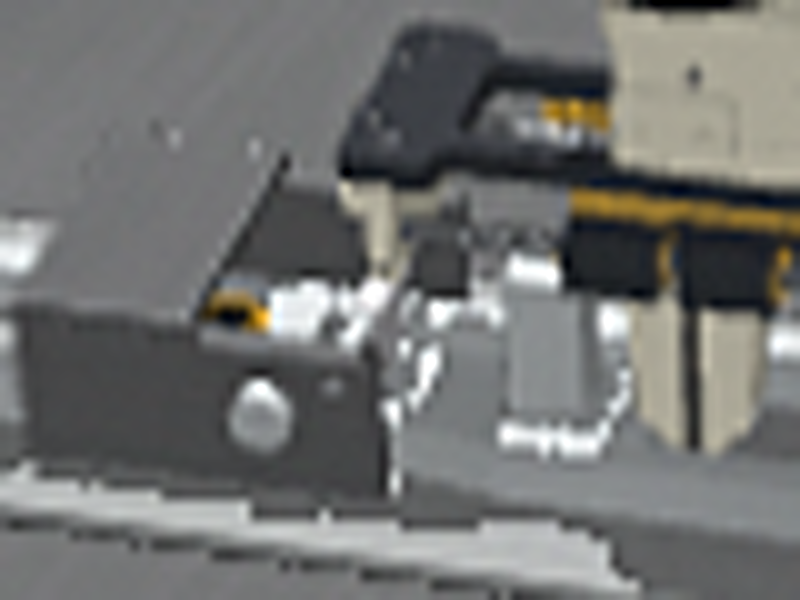

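A dark gap has opened at (340,330) and the push fell by about 1 N, so the flap has probably dropped. The buffer should be about 1 mm on, so I'll use half-millimetre steps.

Request:
apply_moves(
  commands=[
    [0.05, 0, 0, 0, 0, 0],
    [0, 0, 0, 0, 0, 0],
  ],
)

```text
clock: 16.3
position: [0.5741, 0.097, 0.0343]
ee_rot: [-3.135, -0.202, 0.005]
force: [-8.4, -0.8, 7.4]
width: 0.003
```

Request:
apply_moves(
  commands=[
    [0.05, 0, 0, 0, 0, 0],
    [0, 0, 0, 0, 0, 0],
  ],
)

```text
clock: 16.5
position: [0.5746, 0.0971, 0.0343]
ee_rot: [-3.135, -0.202, 0.005]
force: [-8.1, -0.8, 7.6]
width: 0.003
```

```bash
python3 - <<'E'
from h import *
from cell import arm
s=arm.observe(); pf(s)
E
```

```text
t 16.5 press x,y -0.1234 -0.0001 z 0.0343 F along -8.16 lat 0.27 z 7.64 w 0.003
```

Request:
apply_moves(
  commands=[
    [0.05, 0, 0, 0, 0, 0],
    [0, 0, 0, 0, 0, 0],
  ],
)

```text
clock: 16.7
position: [0.575, 0.0971, 0.0343]
ee_rot: [-3.135, -0.202, 0.005]
force: [-8.1, -0.8, 7.5]
width: 0.007
```

Request:
apply_moves(
  commands=[
    [0.05, 0, 0, 0, 0, 0],
    [0, 0, 0, 0, 0, 0],
  ],
)

```text
clock: 16.9
position: [0.5752, 0.0972, 0.0343]
ee_rot: [3.135, 0.202, -0.006]
force: [-9.2, -1.6, 9.1]
width: 0.006
```

```bash
python3 snap.py side s15; python3 snap.py top t15; python3 - <<'E'
from h import *
from cell import arm
s=arm.observe(); pf(s)
t=cv2.imread("pics/s15.png"); cv2.imwrite("pics/s15b.png",cv2.resize(t[170:210,175:225],(800,640)[:1]+(600,),interpolation=cv2.INTER_NEAREST))
E
```

```text
t 17.0 press x,y -0.1227 -0.0001 z 0.0343 F along -10.61 lat 0.13 z 8.19 w 0.004
```

View pics/s15b.png

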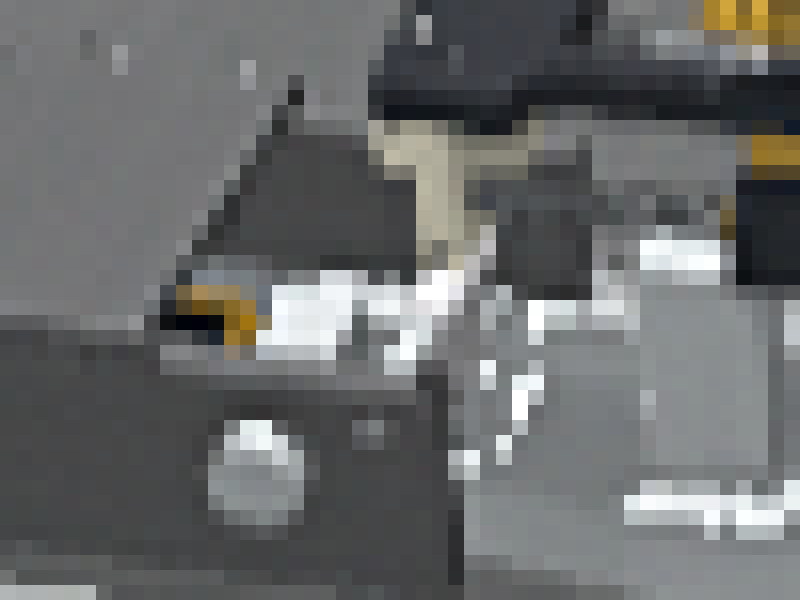

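The force has risen to 10.6 N and the advance per step has shrunk, which looks like first contact with the buffer. One more small step to be sure.

Request:
apply_moves(
  commands=[
    [0.05, 0, 0, 0, 0, 0],
    [0, 0, 0, 0, 0, 0],
    [0, 0, 0, 0, 0, 0],
  ],
)

```text
clock: 17.3
position: [0.5755, 0.0972, 0.0343]
ee_rot: [3.135, 0.202, -0.007]
force: [-11.4, -1.5, 8.7]
width: 0.003
```

```bash
python3 - <<'E'
from h import *
from cell import arm
s=arm.observe(); pf(s)
E
```

```text
t 17.3 press x,y -0.1226 -0.0001 z 0.0343 F along -11.46 lat -0.07 z 8.71 w 0.003
```

The buffer is squeezed softly, with 11.5 N total on the push. I'll back off slowly so the ejector sets the shuttle back.

Request:
apply_moves(
  commands=[
    [-0.2, 0, 0, 0, 0, 0],
    [-0.2, 0, 0, 0, 0, 0],
    [-0.2, 0, 0, 0, 0, 0],
    [-0.2, 0, 0, 0, 0, 0],
    [-0.2, 0, 0, 0, 0, 0],
  ],
)

```text
clock: 17.8
position: [0.5678, 0.0962, 0.0345]
ee_rot: [-3.134, -0.202, -0.0]
force: [-2.2, 0.2, 2.7]
width: 0.004
```

Request:
apply_moves(
  commands=[
    [-0.2, 0, 0, 0, 0, 0],
    [-0.2, 0, 0, 0, 0, 0],
    [-0.2, 0, 0, 0, 0, 0],
    [-0.1, 0, 0, 0, 0, 0],
    [-0.1, 0, 0, 0, 0, 0],
  ],
)

```text
clock: 18.3
position: [0.5599, 0.0952, 0.0345]
ee_rot: [-3.134, -0.201, 0.0]
force: [-3.7, 0.0, 2.3]
width: 0.005
```

Request:
apply_moves(
  commands=[
    [-0.1, 0, 0, 0, 0, 0],
    [-0.1, 0, 0, 0, 0, 0],
    [-0.1, 0, 0, 0, 0, 0],
    [-0.1, 0, 0, 0, 0, 0],
    [0, 0, 0, 0, 0, 0],
  ],
)

```text
clock: 18.8
position: [0.5558, 0.0947, 0.0345]
ee_rot: [-3.134, -0.202, 0.0]
force: [-3.3, -0.5, 1.8]
width: 0.004
```

```bash
python3 snap.py side s16; python3 - <<'E'
from h import *
from cell import arm
s=arm.observe(); pf(s)
t=cv2.imread("pics/s16.png"); cv2.imwrite("pics/s16b.png",cv2.resize(t[160:220,165:245],(800,600),interpolation=cv2.INTER_CUBIC))
E
```

```text
t 18.85 press x,y -0.1423 -0.0001 z 0.0345 F along -3.77 lat -0.07 z 1.86 w 0.008
```

View pics/s16b.png

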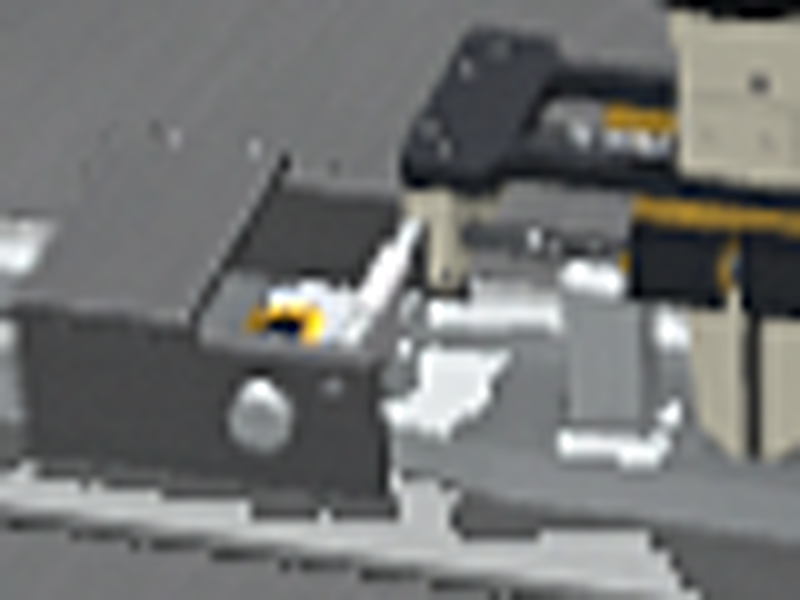

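Request:
apply_moves(
  commands=[
    [-0.1, 0, 0, 0, 0, 0],
    [0, 0, 0, 0, 0, 0],
  ],
)

```text
clock: 19.05
position: [0.5549, 0.0946, 0.0345]
ee_rot: [-3.134, -0.202, 0.0]
force: [-3.6, -0.8, 1.8]
width: 0.003
```

Request:
apply_moves(
  commands=[
    [-0.1, 0, 0, 0, 0, 0],
    [0, 0, 0, 0, 0, 0],
  ],
)

```text
clock: 19.25
position: [0.5542, 0.0945, 0.0346]
ee_rot: [-3.134, -0.202, -0.001]
force: [-0.8, -0.9, 1.2]
width: 0.005
```

Request:
apply_moves(
  commands=[
    [-0.1, 0, 0, 0, 0, 0],
    [-0.1, 0, 0, 0, 0, 0],
    [0, 0, 0, 0, 0, 0],
  ],
)

```text
clock: 19.55
position: [0.5522, 0.0942, 0.0346]
ee_rot: [-3.134, -0.201, -0.001]
force: [-0.7, -0.2, -0.7]
width: 0.002
```

```bash
python3 snap.py side s17; python3 - <<'E'
from h import *
from cell import arm
s=arm.observe(); pf(s)
t=cv2.imread("pics/s17.png"); cv2.imwrite("pics/s17b.png",cv2.resize(t[160:220,165:245],(800,600),interpolation=cv2.INTER_CUBIC))
E
```

```text
t 19.6 press x,y -0.1459 -0.0 z 0.0346 F along -0.29 lat -0.29 z 0.46 w 0.003
```

View pics/s17b.png

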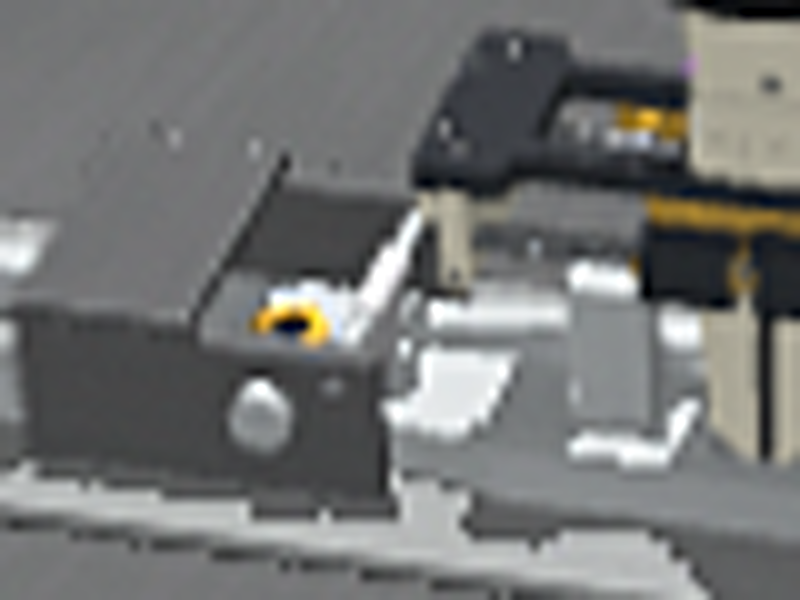

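Contact was lost at about 21 mm of set-back, exactly as a shut flap would give, and the force is now zero. I'll withdraw back and up, then look.

Request:
apply_moves(
  commands=[
    [-0.5, 0, 0, 0, 0, 0],
    [-2, 0, 0, 0, 0, 0],
    [-3, 0, 0, 0, 0, 0],
    [-1, 0, -2, 0, 0, 0],
    [0, 0, -4, 0, 0, 0],
  ],
)

```text
clock: 20.1
position: [0.4834, 0.0848, 0.0928]
ee_rot: [3.134, 0.203, -0.011]
force: [1.5, 0.2, 0.1]
width: 0.004
```

Request:
apply_moves(
  commands=[
    [0, 0, -4, 0, 0, 0],
    [2, 3.5, -2, 0, 0, 0],
    [2, 3.5, 0, 0, 0, 0],
    [2, 3.5, 0, 0, 0, 0],
    [0, 0, 0, 0, 0, 0],
  ],
)

```text
clock: 20.6
position: [0.563, -0.0169, 0.1543]
ee_rot: [3.134, 0.189, 0.003]
force: [-1.2, 0.6, -0.9]
width: 0.004
```

Request:
apply_moves(
  commands=[
    [0, 0, 0, 0, 0, 0],
    [0, 0, 0, 0, 0, 0],
  ],
)

```text
clock: 20.8
position: [0.5597, -0.0096, 0.1542]
ee_rot: [-3.133, -0.203, 0.001]
force: [-0.4, 0.2, 0.0]
width: 0.007
```

```bash
python3 snap.py side s18; python3 snap.py wrist w18; python3 snap.py top t18;python3 - <<'E'
from h import *
from cell import arm
s=arm.observe(); pf(s)
t=cv2.imread("pics/s18.png"); cv2.imwrite("pics/s18b.png",cv2.resize(t[160:220,165:245],(800,600),interpolation=cv2.INTER_CUBIC))
E
```

```text
t 20.95 press x,y -0.1516 -0.1038 z 0.1545 F along 0.55 lat 0.17 z -0.17 w 0.004
```

View pics/s18b.png

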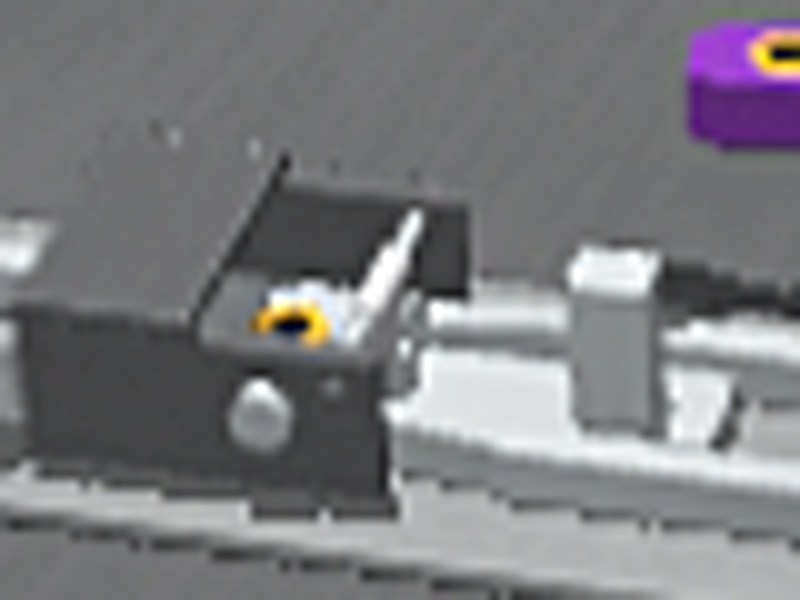

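View pics/w18.png

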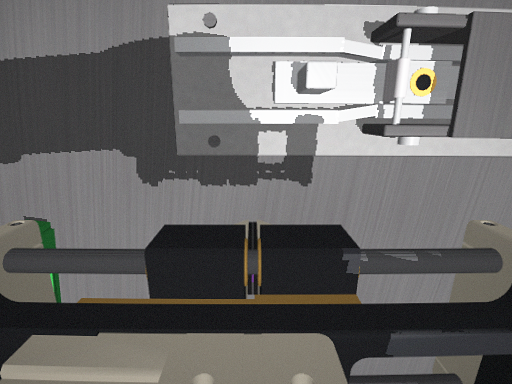

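View pics/t18.png

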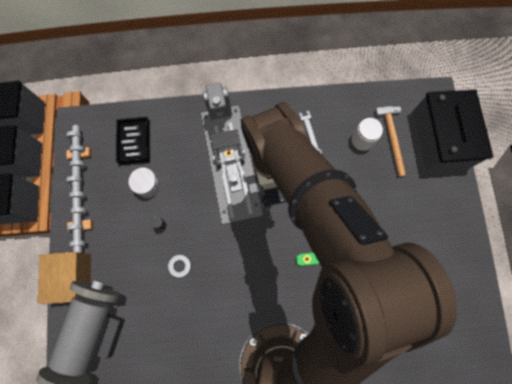

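All views agree: the flap hangs shut on its bar at (403,75) in the wrist view, with the dot at (424,82) just past it. The grip top is at (321,76) and the bystanders are unmoved. One last numeric check.

```bash
python3 - <<'E'
from h import *
p,d,c=pickle.load(open("pics/w18.pkl","rb"))
t=cv2.imread("pics/w18.png"); cv2.imwrite("pics/w18c.png",cv2.resize(t[0:150,262:462],(800,600),interpolation=cv2.INTER_CUBIC))
X=ray([[424,82],[321,76],[407,30],[398,122],[275,82]],c,[.032,.068,.05,.05,.022])
print(np.c_[(X[:,:2]-O)@U,(X[:,:2]-O)@V].round(4))
E
```

```text
[[ 0.0027  0.0002]
 [-0.0991 -0.0011]
 [-0.0279  0.0368]
 [-0.0256 -0.0349]
 [-0.1306 -0.    ]]
```

View pics/w18c.png

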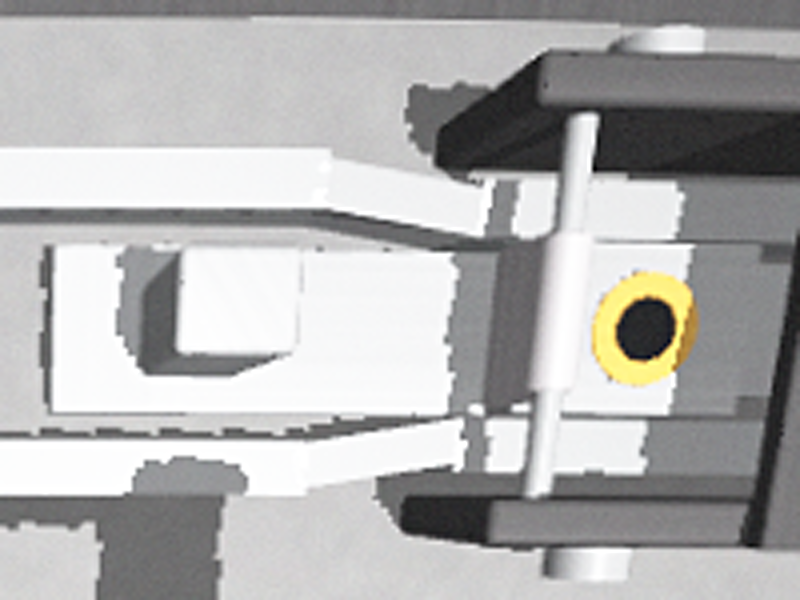

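The flap face hangs down in front of the block. The grip is at press x -0.0985 against the expected -0.098, with y about 0. Handing in.

```bash
python3 - <<'E'
from cell import order,arm
print(order.sign_off(), arm.observe()["clock"])
E
```

```text
the job is handed in; nothing more can be done
the job is handed in; nothing more can be done
```

The shuttle is in the press, held by the shut flap against the ejector, and I handed the job in at about 21 s; the sign-off gives no verdict.

**What I did:** I picked the grey steel shuttle up by its grip and laid it in the guide entry, with the grip at press x -0.191, y 0.000. Then I slid it under the flap with shut fingers pushing on its tail. I stopped at soft buffer contact, with 11.5 N along the guide (estimated squeeze about 0.6 mm), and backed off slowly. The fingers lost the tail after about 21 mm, which is what a shut flap should give.

**Last checks:**
- **Position:** in the final pictures the grip is at press x about -0.099 and y about -0.001, against an expected -0.098.
- **Flap and ejector:** the wrist picture shows the flap hanging shut in front of the block. The flap angle and ejector travel were only inferred from pictures and forces, since neither is reported.
- **Clear of the arm:** the fingers are well away from the press.
- **Bystanders:** those I could see look unmoved. The arm hides part of the spanner in the last top view, and I did not measure any of them again.

**One oddity:** while pushing there was an upward force of about 8 N on the tool. I put it down to the rounded fingertips bearing on the tail's upper edge. A depth check showed the gripper about 20 mm above the head.

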